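Shift the fossil turntable's gear lever into third

ROBOT

A 7-joint arm with a two-finger parallel gripper is mounted at the origin on the work surface. World frame = base frame: x ahead of the robot, y to its left, z up, the work surface at z = 0. Lengths are in m, angles in rad, forces in N, time in s.
With the tool pointing down it reaches from about 0.425 to 0.95 m from the base axis. Payload 16.7 kg.
Tool frame: the origin (TCP) lies at the very end of the fingers, on their centre line; the grasp point (between the pads) lies grasp_offset behind it (grasp_offset is the distance from the TCP to the grasp point, in m); z points along the fingers, y is the line along which they close (so a half turn about z gives the same grasp; the last joint's range is limited). The gripper opens to 94 mm and grips with 3 to 60 N. Pads are 16 mm wide; open, the fingers measure 119 mm over their backs; the gripper's body (75 mm by 177 mm) begins 78 mm behind the grasp point.
Start: joints at [1.099, 0.426, 0.074, 1.606, -0.034, 1.111, -0.067], TCP at [0.213, -0.64, 0.205] pointing down, gripper open.
Joint ranges: [-2.85, 2.85], [-0.5, 2.14], [-1.23, 1.37], [0.21, 2.46], [-1.02, 4.16], [0.16, 2.05], [-2.73, 2.73]. Speed limits (rad/s): [1.89, 1.89, 2.39, 2.39, 3.01, 3.01, 3.01].

INTERFACE

Orientations are given as [roll, pitch, yaw] about the fixed x, y, z axes, in that order (R = Rz(yaw) Ry(pitch) Rx(roll)).
In Python, from rig import sense, get_image, calibration, hand_in, grasp_offset gives the robot as it stands.
- The arm moves only by the tool step_arm, never from a script. Its argument "increments" is a list of rows, each an object with "delta_rot": the turn, a rotation vector about the tool's x, y, z in units of 5 degrees (1.0 is 5 degrees), a list of three; "offset": the shift along the tool's x, y, z in units of 25 mm (1.0 is 25 mm), a list of three; "hand": the closure, from -1 (fully open) to 1 (shut). In form: [{"delta_rot": [wx, wy, wz], "offset": [dx, dy, dz], "hand": hand}, ...]. A call has 1 to 10 rows; each row is the pose to reach, as a shift and turn from the pose commanded when the call began, along the tool's axes at that moment; what a row does not reach only later rows make up. A row lasts 1/12 s, in which the tool goes at most 41.7 mm and 7.16 degrees, less where a joint would pass 70% of its speed; a pose out of reach is approached as far as the arm can. A call with a gripper value outside its range is refused whole. The fingers move at their own pace and stop on an object; "squeeze" is the grip in N (left out, the last holds). Time passes only in rows, so rows that repeat a pose let the fingers close. It gives the time, the measured TCP pose, the force, the opening and the grip force at its end, in the units of the state.
- sense(): the state, without advancing time (a new reading comes with each control period).
- get_image(name): name is "side" or "top"; returns the picture (384x512x3 uint8, red, green, blue); there is no depth.
- calibration(name): a dict with "K" (3x3 intrinsics, pixels), "R" (3x3) and "t" (3): a world point X has camera coordinates R X + t. Camera axes: x right, y down, z forward; pixel columns grow to the right and rows downward; lengths in m; the calibration is good to about 2 mm. A picture is of the moment at which its call begins. calibration takes no time and is no camera call.
- hand_in(): hands the job in; it is judged then, once.
The state is a dict: "clock": time; "joints": joint angles; "joint_vel": joint speeds; "effort": joint torques, N m; "tool_pos": TCP position; "tool_rot": TCP orientation; "force": force on the tool from outside, world axes, zero at the start; "moment": the same for the moment, N m; "finger_gap": opening from 0.0 (shut) to 1.0 (fully open); "gripper_force": force on a finger pad.
Only numpy, scipy, OpenCV 4.12 (cv2) and the standard library are available. Lean on these libraries where they do the work, as an engineer would, in place of code of your own. Each camera call takes 0.05 s, during which the arm holds its last target. There are 200 camera calls.

TASK

The gear lever of the specimen turntable stands somewhere in the left-hand pair of slots of its H-shaped gate, possibly already in the crossing between them. Push it gently with the fingertips, never squeezing or forcing it: bring it level with the crossing, push it across to the right, then forward (away from the robot) until it is fully home in the third slot, the far right one. Let go, and leave the bottle, jar, brush and hammer as they lie.

Things in the scene. Friction and masses are not known exactly. Their poses are not given: they have to be found in the camera images.
- drive: Turntable drive, fixed to the bench: green gearbox 210 mm deep (x), 180 wide (y), 104 high, gate plate on top; grey motor on its right (to y -240, 109 high); turntable on its left (radius 135, centre y +260) with a plaster-jacketed fossil up to 150 high. Origin: on the bench under the gate's centre. x forward, away from the robot, y left, z up; yaw within 0.35 rad of the world's.
- gate_centre (a point): Centre of the H-shaped gate, on top of its aluminium plate (110 x 110 mm, 8 thick), 114 mm above the bench; drive's axes. The H: two slots along x, 54 mm long and 14 wide, midlines at y +20 and -20, joined by a crossing along y, 14 wide, at x 0; its corners are rounded 5 mm. The 10 mm stem has 2 mm play to each side. Only the lever stands above the plate within 140 mm.
- slot3_end (a point): The third slot's home: where the stem's axis lies at the far end of the far right slot (22 mm forward, 20 mm right of the gate's centre), on the plate's top. First slot: far left; second: near left; fourth: near right.
- knob (a point): Centre of the black ball knob, radius 20 mm, on top of the lever (steel stem 10 mm thick), 200 mm from the pivot, which lies 20 mm above the bench under the gate's centre. Lever upright: knob 220 mm above the bench. It moves about 2.2 times as far as the stem in the gate: about 44 mm to each side and 48 mm forward or back of the middle.
- across (a joint): Sideways tilt of the lever in rad, + to the right (the drive's -y); about -0.22 in the left slots, +0.22 in the right ones (play 0.022 either way). Friction alone holds the lever where it is left: about 2 N at the knob moves it.
- fore (a joint): Forward tilt of the lever in rad, + forward (the drive's +x); 0 in the crossing (free to go across within about 0.022, and the rounded corners lead it in from about 0.05); about +0.235 at the far end of a slot, -0.235 at the near end, against solid stops.
- bottle: Bystander: white bottle, radius 30, height 150 mm, standing right of the motor; origin at the centre of its underside.
- jar: Bystander: amber glass jar, radius 30, height 70 mm, beyond the motor; origin at the centre of its underside.
- brush: Bystander: brush lying on the bench beyond the gearbox; its origin is under it.
- hammer: Bystander: small hammer, 220 mm long, lying on the bench to the right, nearer the robot than the motor; its origin is under it.

How it is judged:
On the way, in this order (a step that is already met when the one before it is completed fails the run):
1. the lever has been pushed across to the right in the crossing (value of joint across above 0.16 rad and value of joint fore between -0.1 and 0.1 rad), for 0.1 s.
2. the lever is home in the third slot (value of joint across above 0.17 rad and value of joint fore above 0.205 rad), for 0.2 s.
At the end, for the whole second after the job is handed in: The lever rests in the far right slot: tilted right by more than 0.17 rad and forward by more than 0.205 rad (of 0.235: its stem within about 3 mm of the slot's end), at rest and let go (all of step 2 and velocity of joint fore between -0.02 and 0.02 rad/s); the robot touches nothing.
It fails at once if the lever or its gearbox is squeezed or forced with more than 40 N (contact force between any of the fingers, the arm and drive above 40 N).
It fails at once if a bystander is lifted, carried or shoved by more than 25 mm (distance of any of bottle, jar, brush, hammer from where it was at the start of the episode above 0.025 m).
It fails at once if the bottle or jar is tipped (angle between any of bottle, jar's own z axis and vertical above 0.5 rad).
It also fails if it takes over 72 s, if anything falls off the work surface, if the arm or the gripper's body presses on something with over 40 N, if the wrist force passes 120 N, or if a joint passes its speed limit or range.

## Working session

There is one attempt and no reset: what is moved stays moved. The work goes in short steps, Python scripts to look and compute and a tool call to move; the robot and the scene stay as the last step left them, time stands still between calls to the robot, and variables do not carry over. Pictures are saved under pics/ and viewed, at most 10 in all, crops included, and the job is handed in when it is done.

Besides the shell and the picture viewer there is one more tool, called after ">>>" by a JSON object that holds its "op" and its "data". step_arm: Moves the arm, as the interface text tells. Its arguments: {"type":"object","properties":{"increments":{"type":"array"},"squeeze":{"type":"number"}},"required":["increments"]}

```bash
mkdir -p pics; python3 - <<'E'
from rig import *
import cv2,numpy as np
for n in("side","top"):
    im=get_image(n); cv2.imwrite(f"pics/{n}0.png",im[:,:,::-1]); c=calibration(n); print(n,np.round(c["K"],1).tolist(),np.round(c["R"],3).tolist(),np.round(c["t"],3).tolist())
s=sense(); print(s["tool_pos"],s["tool_rot"],s["clock"],grasp_offset,s["force"])
E
```

```text
side [[372.5, 0.0, 254.5], [0.0, 372.5, 193.6], [0.0, 0.0, 1.0]] [[0.997, -0.07, -0.016], [-0.063, -0.746, -0.663], [0.034, 0.662, -0.749]] [-0.577, 0.063, 0.964]
top [[368.8, 0.0, 258.6], [0.0, 368.8, 189.5], [0.0, 0.0, 1.0]] [[0.014, -1.0, 0.011], [-0.984, -0.016, -0.175], [0.176, -0.009, -0.984]] [-0.138, 0.568, 0.952]
[ 0.21332717 -0.63997593  0.20485783] [-3.14043263e+00  7.21548473e-05  3.21731406e-01] 0.1 0.0188 [-0.1292115  -0.70611061  0.37845747]
```

View pics/side0.png

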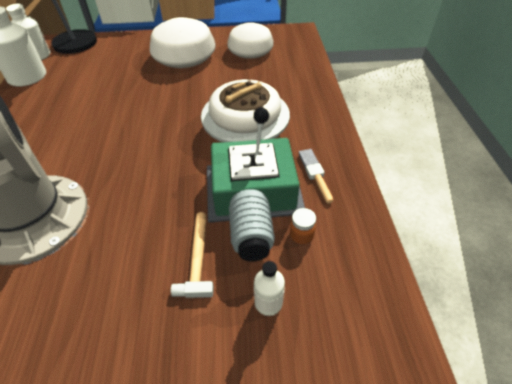

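View pics/top0.png

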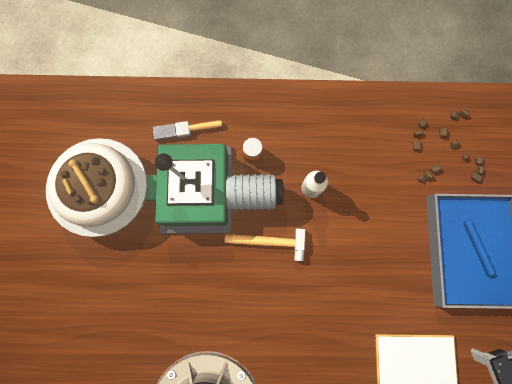

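The top view shows the lever in the far left slot, with the knob at (164,162). The plate is around (190,182). In the side view the knob is at (261,115). Next I measure the plate pose and the knob.

```bash
cat > h.py <<'E'
from rig import *
import cv2,numpy as np
from scipy.spatial.transform import Rotation as Ro
def ray(n,p):
    c=calibration(n);K,R,t=map(np.array,(c["K"],c["R"],c["t"]))
    d=R.T@np.linalg.inv(K)@np.array([p[0],p[1],1.]);return -R.T@t,d/np.linalg.norm(d)
def onz(n,p,z):
    o,d=ray(n,p);return o+d*(z-o[2])/d[2]
def tri(a,b):
    A=np.zeros((3,3));v=np.zeros(3)
    for o,d in(ray("top",a),ray("side",b)):
        M=np.eye(3)-np.outer(d,d);A+=M;v+=M@o
    return np.linalg.solve(A,v)
def blob(im,box,f):
    x0,y0,x1,y1=box;s=im[y0:y1,x0:x1].astype(int);m=f(s).astype(np.uint8)
    n,l,st,ce=cv2.connectedComponentsWithStats(m);i=1+np.argmax(st[1:,4]);return (l==i).astype(np.uint8),ce[i]+[x0,y0],st[i]
dark=lambda s:s.max(2)<45
white=lambda s:(s.min(2)>150)
E
python3 - <<'E'
from h import *
t=get_image("top");s=get_image("side")
m,k,st=blob(t,(150,148,180,175),dark);m2,k2,st2=blob(s,(250,104,274,128),dark)
print(k,st,k2,st2)
print("knob",tri(k,k2))
for n,im,b in(("top",t,(160,150,222,212)),("side",s,(222,136,286,186))):
    m,c,st=blob(im,b,white)
    h=cv2.convexHull(np.vstack(cv2.findContours(m,0,2)[0]));r=cv2.minAreaRect(h)
    P=np.array([onz(n,p[0]+np.array(b[:2]),.114)[:2] for p in h],np.float32)
    print(n,cv2.minAreaRect(P))
# green box for yaw
hsv=cv2.cvtColor(t,cv2.COLOR_RGB2HSV);g=((hsv[:,:,0]>60)&(hsv[:,:,0]<85)&(hsv[:,:,1]>120)).astype(np.uint8)
g[:, :154]=0
h=np.vstack([c for c in cv2.findContours(g,0,2)[0] if cv2.contourArea(c)>100]);h=cv2.convexHull(h)
print(cv2.minAreaRect(np.array([onz("top",p[0],.104)[:2] for p in h],np.float32)))
E
```

```text
Traceback (most recent call last):
  File "h.py", line 16, in blob
    n,l,st,ce=cv2.connectedComponentsWithStats(m);i=1+np.argmax(st[1:,4]);return (l==i).astype(np.uint8),ce[i]+[x0,y0],st[i]
                                                      ~~~~~~~~~^^^^^^^^^^
ValueError: attempt to get argmax of an empty sequence
```

```bash
python3 - <<'E'
from h import *
t=get_image("top")[140:240,140:300,::-1]; s=get_image("side")[90:190,190:350,::-1]
cv2.imwrite("pics/c1.png",cv2.resize(np.vstack([t,s])[:, :],None,fx=3,fy=3,interpolation=cv2.INTER_CUBIC)[:600])
E
```

```text
(no output)
```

View pics/c1.png

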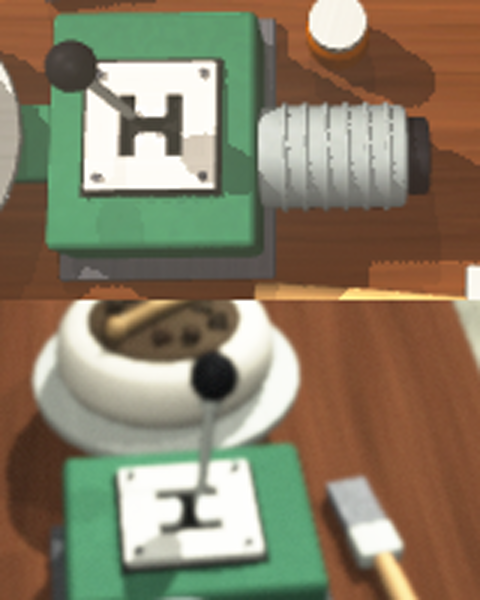

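The crop shows the knob in the top view at (163.7,162.0) and in the side view at about (261,115.5). The lever leans left and somewhat forward. I'll raise the dark threshold.

```bash
sed -i 's/max(2)<45/max(2)<85/' h.py; cat >> h.py <<'E'
def knob(bt=(150,148,180,178),bs=(248,102,276,130)):
    t=get_image("top");s=get_image("side")
    m,k,st=blob(t,bt,dark);m2,k2,st2=blob(s,bs,dark);print(k,st[2:],k2,st2[2:]);return tri(k,k2)
E
python3 - <<'E'
from h import *
t=get_image("top");s=get_image("side")
print("knob",knob())
for n,im,b in(("top",t,(160,150,222,212)),("side",s,(222,142,286,186))):
    m,c,st=blob(im,b,white)
    h=cv2.convexHull(np.vstack(cv2.findContours(m,0,2)[0]))
    P=np.array([onz(n,p[0]+np.array(b[:2]),.114)[:2] for p in h],np.float32)
    print(n,cv2.minAreaRect(P))
hsv=cv2.cvtColor(t,cv2.COLOR_RGB2HSV);g=((hsv[:,:,0]>60)&(hsv[:,:,0]<85)&(hsv[:,:,1]>120)).astype(np.uint8)
g[:, :154]=0
h=cv2.convexHull(np.vstack([c for c in cv2.findContours(g,0,2)[0] if cv2.contourArea(c)>100]))
print(cv2.minAreaRect(np.array([onz("top",p[0],.104)[:2] for p in h],np.float32)))
for p in((190,182),): print(onz("top",p,.114))
E
```

```text
[163.23478261 161.8173913 ] [ 18  17 230] [260.61809045 115.18090452] [ 15  17 199]
knob [0.6021487  0.09168333 0.21516676]
top ((0.5774227380752563, 0.04783562198281288), (0.10974480956792831, 0.10971124470233917), 2.122852325439453)
side ((0.5784496068954468, 0.05028260499238968), (0.1136939600110054, 0.11778072267770767), 1.2229390144348145)Traceback (most recent call last):
  File "<stdin>", line 11, in <module>
    return _nx.concatenate(arrs, 0, dtype=dtype, casting=casting)
           ~~~~~~~~~~~~~~~^^^^^^^^^^^^^^^^^^^^^^^^^^^^^^^^^^^^^^^
ValueError: need at least one array to concatenate
```

Plate centre is about (0.578,0.049) with yaw about 0.035. The knob is at about 25 mm forward and 42 mm left in the drive's frame, so the lever is partway up the first slot (fore about 0.12). I'll use the closed fingers as a poker: lift, align and close first.

>>> {"op": "step_arm", "data": {"increments": [{"delta_rot": [0,0,1.3],"offset": [0,0,-1.6],"hand": 1},{"delta_rot": [0,0,2.6],"offset": [0,0,-3.2],"hand": 1},{"delta_rot": [0,0,3.27],"offset": [0,0,-3.2],"hand": 1},{"delta_rot": [0,0,3.27],"offset": [0,0,-3.2],"hand": 1}], "squeeze": 5}}

```text
clock: 0.83
tool_pos: [0.2138, -0.6413, 0.2881]
tool_rot: [3.138, -0.002, 0.033]
force: [0.1, 0.5, -0.8]
finger_gap: 0.752
gripper_force: 0.0
```

```bash
cat >> h.py <<'E'
def off(T):
    s=sense();R=Ro.from_euler("xyz",s["tool_rot"]).as_matrix()
    print(s["clock"],"pos",np.round(s["tool_pos"],4),np.round(s["tool_rot"],3),"f",np.round(s["force"],1),s["finger_gap"])
    print("off",np.round(R.T@(np.array(T)-s["tool_pos"])/.025,2))
E
python3 -c "
from h import *
off((.655,.092,.285))"
```

```text
0.8333 pos [ 0.2138 -0.6413  0.2881] [ 3.138e+00 -2.000e-03  3.300e-02] f [ 0.1  0.5 -0.8] 0.7518408789610225
off [ 18.6  -28.74   0.04]
```

>>> {"op": "step_arm", "data": {"increments": [{"delta_rot": [0,0,0],"offset": [0.8,-1.24,0],"hand": 1},{"delta_rot": [0,0,0],"offset": [1.6,-2.47,0],"hand": 1},{"delta_rot": [0,0,0],"offset": [2.4,-3.71,0],"hand": 1},{"delta_rot": [0,0,0],"offset": [3.2,-4.94,0],"hand": 1},{"delta_rot": [0,0,0],"offset": [4.0,-6.18,0],"hand": 1},{"delta_rot": [0,0,0],"offset": [4.8,-7.42,0],"hand": 1},{"delta_rot": [0,0,0],"offset": [5.6,-8.65,0],"hand": 1},{"delta_rot": [0,0,0],"offset": [6.4,-9.89,0],"hand": 1},{"delta_rot": [0,0,0],"offset": [7.2,-11.1,0],"hand": 1},{"delta_rot": [0,0,0],"offset": [8.0,-12.4,0],"hand": 1}]}}

```text
clock: 1.67
tool_pos: [0.4021, -0.3215, 0.2847]
tool_rot: [-3.141, 0.001, 0.039]
force: [0.7, -0.8, -0.1]
finger_gap: 0.044
gripper_force: 0.0
```

>>> {"op": "step_arm", "data": {"increments": [{"delta_rot": [0,0,0],"offset": [0.8,-1.24,0],"hand": 1},{"delta_rot": [0,0,0],"offset": [1.6,-2.47,0],"hand": 1},{"delta_rot": [0,0,0],"offset": [2.4,-3.71,0],"hand": 1},{"delta_rot": [0,0,0],"offset": [3.2,-4.94,0],"hand": 1},{"delta_rot": [0,0,0],"offset": [4.0,-6.18,0],"hand": 1},{"delta_rot": [0,0,0],"offset": [4.8,-7.42,0],"hand": 1},{"delta_rot": [0,0,0],"offset": [5.6,-8.65,0],"hand": 1},{"delta_rot": [0,0,0],"offset": [6.4,-9.89,0],"hand": 1},{"delta_rot": [0,0,0],"offset": [7.2,-11.1,0],"hand": 1},{"delta_rot": [0,0,0],"offset": [8.0,-12.4,0],"hand": 1}]}}

```text
clock: 2.5
tool_pos: [0.5908, -0.0049, 0.2846]
tool_rot: [-3.142, 0.001, 0.038]
force: [0.6, -0.0, -0.6]
finger_gap: 0.008
gripper_force: 0.0
```

```bash
python3 -c "
from h import *
off((.655,.092,.285))"
```

```text
2.5 pos [ 0.5908 -0.0049  0.2846] [-3.142e+00  1.000e-03  3.800e-02] f [ 0.6 -0.  -0.6] 0.008111013305429111
off [ 2.71 -3.77 -0.02]
```

>>> {"op": "step_arm", "data": {"increments": [{"delta_rot": [0,0,0],"offset": [1.2,-1.0,0],"hand": 1},{"delta_rot": [0,0,0],"offset": [2.0,-2.2,0],"hand": 1},{"delta_rot": [0,0,0],"offset": [2.5,-3.3,0],"hand": 1},{"delta_rot": [0,0,0],"offset": [2.5,-3.3,0],"hand": 1},{"delta_rot": [0,0,0],"offset": [2.5,-3.3,0],"hand": 1},{"delta_rot": [0,0,0],"offset": [2.5,-3.3,0],"hand": 1}]}}

```text
clock: 3.0
tool_pos: [0.6496, 0.078, 0.2845]
tool_rot: [3.141, 0.002, 0.038]
force: [0.5, -0.3, 0.4]
finger_gap: 0.003
gripper_force: 0.0
```

```bash
python3 - <<'E'
from h import *
off((.655,.092,.192))
t=get_image("top")[110:240,120:260,::-1]; s=get_image("side")[30:160,200:340,::-1]
cv2.imwrite("pics/c2.png",cv2.resize(np.hstack([t,s]),None,fx=2.8,fy=2.8,interpolation=cv2.INTER_CUBIC))
E
```

```text
3.0 pos [0.6496 0.078  0.2845] [3.141e+00 2.000e-03 3.800e-02] f [ 0.5 -0.3  0.4] 0.003410381154391834
off [ 0.24 -0.55  3.7 ]
```

View pics/c2.png

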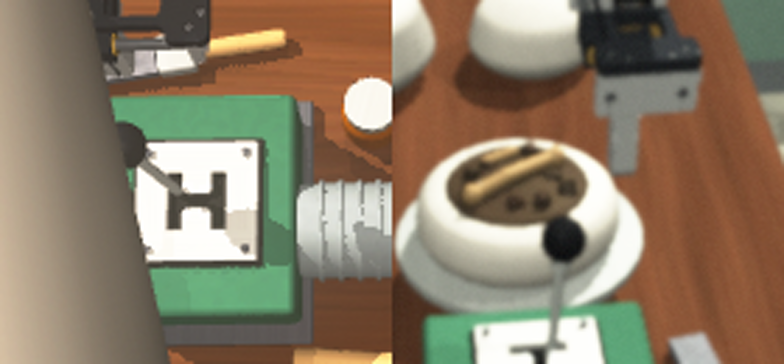

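The gripper hangs beyond the knob. The side view keeps the knob clear at full-image (400/2.8 scale) about (261,116). I descend behind the knob, then push toward the robot.

>>> {"op": "step_arm", "data": {"increments": [{"delta_rot": [0,0,0],"offset": [0.24,-0.55,0],"hand": 1},{"delta_rot": [0,0,0],"offset": [0.24,-0.55,1.2],"hand": 1},{"delta_rot": [0,0,0],"offset": [0.24,-0.55,2.4],"hand": 1},{"delta_rot": [0,0,0],"offset": [0.24,-0.55,3.6],"hand": 1},{"delta_rot": [0,0,0],"offset": [0.24,-0.55,3.6],"hand": 1},{"delta_rot": [0,0,0],"offset": [0.24,-0.55,3.6],"hand": 1}]}}

```text
clock: 3.6
tool_pos: [0.655, 0.092, 0.1951]
tool_rot: [3.141, 0.002, 0.036]
force: [-0.8, 0.6, 0.9]
finger_gap: 0.006
gripper_force: 0.0
```

>>> {"op": "step_arm", "data": {"increments": [{"delta_rot": [0,0,0],"offset": [-0.2,0,0],"hand": 1},{"delta_rot": [0,0,0],"offset": [-0.4,0,0],"hand": 1},{"delta_rot": [0,0,0],"offset": [-0.6,0,0],"hand": 1},{"delta_rot": [0,0,0],"offset": [-0.8,0,0],"hand": 1},{"delta_rot": [0,0,0],"offset": [-0.8,0,0],"hand": 1}]}}

```text
clock: 4.02
tool_pos: [0.635, 0.0918, 0.1966]
tool_rot: [3.142, -0.001, 0.037]
force: [0.5, 0.2, -0.3]
finger_gap: 0.011
gripper_force: 0.0
```

```bash
python3 - <<'E'
from h import *
off((.6045,.092,.192))
E
```

```text
4.0167 pos [0.635  0.0918 0.1966] [ 3.142e+00 -1.000e-03  3.700e-02] f [ 0.5  0.2 -0.3] 0.0107354239841533
off [-1.22 -0.05  0.18]
```

>>> {"op": "step_arm", "data": {"increments": [{"delta_rot": [0,0,0],"offset": [-0.15,0,0.1],"hand": 1},{"delta_rot": [0,0,0],"offset": [-0.3,0,0.1],"hand": 1},{"delta_rot": [0,0,0],"offset": [-0.45,0,0.1],"hand": 1},{"delta_rot": [0,0,0],"offset": [-0.6,0,0.1],"hand": 1},{"delta_rot": [0,0,0],"offset": [-0.75,0,0.1],"hand": 1}]}}

```text
clock: 4.43
tool_pos: [0.6167, 0.0912, 0.1931]
tool_rot: [-3.141, -0.0, 0.036]
force: [2.6, 1.2, 1.8]
finger_gap: 0.007
gripper_force: 1.2
```

>>> {"op": "step_arm", "data": {"increments": [{"delta_rot": [0,0,0],"offset": [-0.15,0,0],"hand": 1},{"delta_rot": [0,0,0],"offset": [-0.3,0,0],"hand": 1},{"delta_rot": [0,0,0],"offset": [-0.4,0,0],"hand": 1},{"delta_rot": [0,0,0],"offset": [-0.4,0,0],"hand": 1},{"delta_rot": [0,0,0],"offset": [-0.4,0,0],"hand": 1}]}}

```text
clock: 4.85
tool_pos: [0.6067, 0.0906, 0.193]
tool_rot: [3.142, 0.0, 0.036]
force: [1.1, 0.3, 0.7]
finger_gap: 0.002
gripper_force: 0.7
```

```bash
python3 - <<'E'
from h import *
off((.6045,.092,.192))
s=get_image("side")
m,k,st=blob(s,(235,100,280,135),dark);print(k,st)
cv2.imwrite("pics/c3.png",cv2.resize(s[30:190,190:340,::-1],None,fx=3.6,fy=3.6,interpolation=cv2.INTER_CUBIC))
# knob on the sphere about pivot, assuming lateral y
o,d=ray("side",k); print("at y=.092:",o+d*(.092-o[1])/d[1]); print("at z=.214",onz("side",k,.2155))
E
```

```text
4.85 pos [0.6067 0.0906 0.193 ] [3.142 0.    0.036] f [1.1 0.3 0.7] 0.0018732015410624376
off [-0.09 -0.06  0.04]
[249.57653061 115.2755102 ] [  8   7  15  17 196]
at y=.092: [0.57655589 0.092      0.21669469]
at z=.214 [0.57662282 0.09360808 0.2155    ]
```

View pics/c3.png

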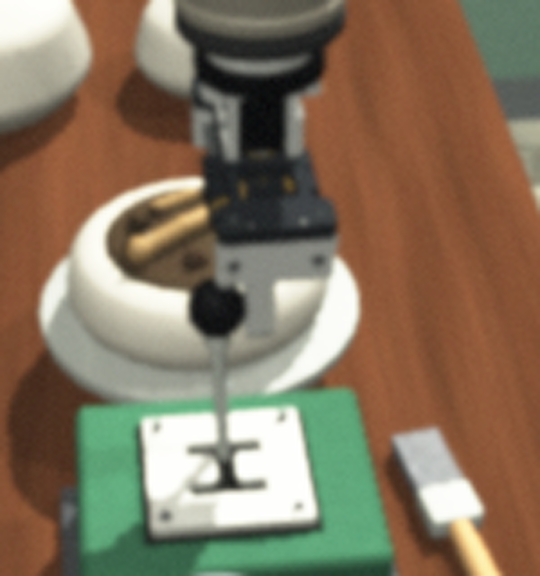

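The lever now stands level with the crossing: the side knob is at (249.6,115.3), giving x 0.5766 against the 0.5765 expected. Next I go round to its left side.

>>> {"op": "step_arm", "data": {"increments": [{"delta_rot": [0,0,0],"offset": [0.8,0,0],"hand": 1},{"delta_rot": [0,0,0],"offset": [1,-0.8,0],"hand": 1},{"delta_rot": [0,0,0],"offset": [1,-1.9,0],"hand": 1},{"delta_rot": [0,0,0],"offset": [0.8,-2.5,0],"hand": 1},{"delta_rot": [0,0,0],"offset": [0.3,-2.5,0],"hand": 1},{"delta_rot": [0,0,0],"offset": [-0.6,-2.5,0],"hand": 1},{"delta_rot": [0,0,0],"offset": [-1.15,-2.5,0],"hand": 1},{"delta_rot": [0,0,0],"offset": [-1.15,-2.5,0],"hand": 1},{"delta_rot": [0,0,0],"offset": [-1.15,-2.5,0],"hand": 1}]}}

```text
clock: 5.65
tool_pos: [0.5756, 0.152, 0.1931]
tool_rot: [3.141, 0.0, 0.037]
force: [0.5, -0.6, 0.3]
finger_gap: 0.007
gripper_force: 0.0
```

```bash
python3 - <<'E'
from h import *
off((.576,.125,.192))
s=get_image("side")
m,k,st=blob(s,(240,106,258,126),dark);print(k,st)
E
```

```text
5.65 pos [0.5756 0.152  0.1931] [3.141 0.    0.037] f [ 0.5 -0.6  0.3] 0.006521326531753496
off [-0.02  1.08  0.05]
[249.37688442 114.88442211] [  3   1  14  17 199]
```

>>> {"op": "step_arm", "data": {"increments": [{"delta_rot": [0,0,0],"offset": [0,0.4,0],"hand": 1},{"delta_rot": [0,0,0],"offset": [0,0.8,0],"hand": 1},{"delta_rot": [0,0,0],"offset": [0,1.0,0],"hand": 1},{"delta_rot": [0,0,0],"offset": [0,1.15,0],"hand": 1},{"delta_rot": [0,0,0],"offset": [0,1.3,0],"hand": 1},{"delta_rot": [0,0,0],"offset": [0,1.45,0],"hand": 1},{"delta_rot": [0,0,0],"offset": [0,1.6,0],"hand": 1},{"delta_rot": [0,0,0],"offset": [0,1.75,0],"hand": 1}]}}

```text
clock: 6.37
tool_pos: [0.5775, 0.1084, 0.1931]
tool_rot: [-3.141, -0.0, 0.037]
force: [0.1, 3.0, 1.3]
finger_gap: 0.007
gripper_force: 1.4
```

```bash
python3 - <<'E'
from h import *
off((.579,.038,.192))
s=get_image("side")
m,k,st=blob(s,(235,100,275,155),dark);print(k,st);print(onz("side",k,.218))
E
```

```text
6.3667 pos [0.5775 0.1084 0.1931] [-3.141 -0.     0.037] f [0.1 3.  1.3] 0.006768122025797953
off [-0.04  2.81  0.04]
[250.00507614 118.43654822] [  8  10  15  17 197]
[0.57673976 0.07802254 0.218     ]
```

>>> {"op": "step_arm", "data": {"increments": [{"delta_rot": [0,0,0],"offset": [0,0.25,0],"hand": 1},{"delta_rot": [0,0,0],"offset": [0,0.5,0],"hand": 1},{"delta_rot": [0,0,0],"offset": [0,0.75,0],"hand": 1},{"delta_rot": [0,0,0],"offset": [0,1.0,0],"hand": 1},{"delta_rot": [0,0,0],"offset": [0,1.25,0],"hand": 1},{"delta_rot": [0,0,0],"offset": [0,1.5,0],"hand": 1},{"delta_rot": [0,0,0],"offset": [0,1.75,0],"hand": 1},{"delta_rot": [0,0,0],"offset": [0,2.0,0],"hand": 1},{"delta_rot": [0,0,0],"offset": [0,2.2,0],"hand": 1},{"delta_rot": [0,0,0],"offset": [0,2.3,0],"hand": 1}]}}

```text
clock: 7.25
tool_pos: [0.5795, 0.0498, 0.1928]
tool_rot: [3.141, 0.0, 0.036]
force: [0.2, 1.2, -0.1]
finger_gap: 0.003
gripper_force: 0.9
```

>>> {"op": "step_arm", "data": {"increments": [{"delta_rot": [0,0,0],"offset": [0,0.1,0],"hand": 1},{"delta_rot": [0,0,0],"offset": [0,0.2,0],"hand": 1},{"delta_rot": [0,0,0],"offset": [0,0.3,0],"hand": 1},{"delta_rot": [0,0,0],"offset": [0,0.3,0],"hand": 1},{"delta_rot": [0,0,0],"offset": [0,0.3,0],"hand": 1}]}}

```text
clock: 7.67
tool_pos: [0.5799, 0.0432, 0.193]
tool_rot: [3.141, -0.0, 0.036]
force: [0.4, 0.3, -0.1]
finger_gap: 0.003
gripper_force: 0.0
```

```bash
python3 - <<'E'
from h import *
off((.579,.036,.192))
s=get_image("side")
m,k,st=blob(s,(235,100,275,160),dark);print(k,st);print(onz("side",k,.2155))
cv2.imwrite("pics/c4.png",cv2.resize(s[50:190,190:340,::-1],None,fx=3.6,fy=3.6,interpolation=cv2.INTER_CUBIC))
E
```

```text
7.6667 pos [0.5799 0.0432 0.193 ] [ 3.141 -0.     0.036] f [ 0.4  0.3 -0.1] 0.0032481919189280913
off [-0.04  0.29  0.04]
[252.79905437 105.72576832] [  0   0  37  14 423]
[0.58680658 0.13109211 0.2155    ]
```

View pics/c4.png

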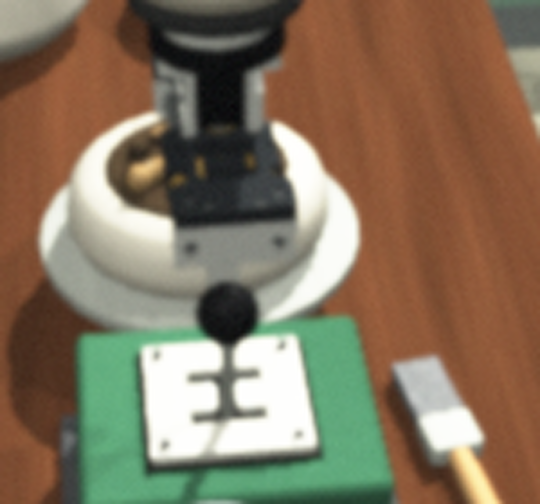

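The knob is at about (253.4,136.7) and the stem is nearly at the right slot. I push a bit further.

>>> {"op": "step_arm", "data": {"increments": [{"delta_rot": [0,0,0],"offset": [0,0.1,0],"hand": 1},{"delta_rot": [0,0,0],"offset": [0,0.2,0],"hand": 1},{"delta_rot": [0,0,0],"offset": [0,0.3,0],"hand": 1},{"delta_rot": [0,0,0],"offset": [0,0.36,0],"hand": 1},{"delta_rot": [0,0,0],"offset": [0,0.36,0],"hand": 1}]}}

```text
clock: 8.13
tool_pos: [0.5801, 0.034, 0.1929]
tool_rot: [3.142, 0.0, 0.036]
force: [0.3, 0.8, -0.1]
finger_gap: 0.005
gripper_force: 0.2
```

```bash
python3 - <<'E'
from h import *
off((.579,.036,.192))
s=get_image("side")
m,k,st=blob(s,(235,126,275,165),dark);print(k,st);print(onz("side",k,.2155))
E
```

```text
8.1333 pos [0.5801 0.034  0.1929] [3.142 0.    0.036] f [ 0.3  0.8 -0.1] 0.00466850733973205
off [-0.04 -0.08  0.04]
[253.08715596 139.71100917] [ 10   6  17  18 218]
[0.57893952 0.00418392 0.2155    ]
```

Across is about 0.226 rad now. I go round to the near side of the knob.

>>> {"op": "step_arm", "data": {"increments": [{"delta_rot": [0,0,0],"offset": [0,-0.8,0],"hand": 1},{"delta_rot": [0,0,0],"offset": [-0.8,-0.9,0],"hand": 1},{"delta_rot": [0,0,0],"offset": [-1.8,-0.9,0],"hand": 1},{"delta_rot": [0,0,0],"offset": [-2.2,-0.8,0],"hand": 1},{"delta_rot": [0,0,0],"offset": [-2.2,-0.5,0],"hand": 1},{"delta_rot": [0,0,0],"offset": [-2.2,0.5,0],"hand": 1},{"delta_rot": [0,0,0],"offset": [-2.2,1.1,0],"hand": 1},{"delta_rot": [0,0,0],"offset": [-2.2,1.1,0],"hand": 1},{"delta_rot": [0,0,0],"offset": [-2.2,1.1,0],"hand": 1}]}}

```text
clock: 8.93
tool_pos: [0.5269, 0.0036, 0.1931]
tool_rot: [3.141, -0.0, 0.034]
force: [-0.2, 0.3, 0.3]
finger_gap: 0.007
gripper_force: 0.0
```

```bash
python3 - <<'E'
from h import *
off((.549,.005,.192))
s=get_image("side")
m,k,st=blob(s,(240,129,275,155),dark);print(k,st);print(onz("side",k,.2155))
E
```

```text
8.9333 pos [0.5269 0.0036 0.1931] [ 3.141 -0.     0.034] f [-0.2  0.3  0.3] 0.0071867644030356075
off [ 0.88 -0.02  0.05]
[253.06726457 139.4529148 ] [  5   2  17  19 223]
[0.57895465 0.00506252 0.2155    ]
```

>>> {"op": "step_arm", "data": {"increments": [{"delta_rot": [0,0,0],"offset": [0.5,0,0],"hand": 1},{"delta_rot": [0,0,0],"offset": [0.8,0,0],"hand": 1},{"delta_rot": [0,0,0],"offset": [1.0,0,0],"hand": 1},{"delta_rot": [0,0,0],"offset": [1.2,0,0],"hand": 1},{"delta_rot": [0,0,0],"offset": [1.4,0,0],"hand": 1},{"delta_rot": [0,0,0],"offset": [1.6,0,0],"hand": 1},{"delta_rot": [0,0,0],"offset": [1.8,0,0],"hand": 1},{"delta_rot": [0,0,0],"offset": [2.0,0,0],"hand": 1},{"delta_rot": [0,0,0],"offset": [2.2,0,0],"hand": 1}]}}

```text
clock: 9.73
tool_pos: [0.5815, 0.007, 0.1929]
tool_rot: [-3.142, 0.0, 0.037]
force: [-1.7, 1.2, -1.1]
finger_gap: 0.006
gripper_force: 1.0
```

```bash
python3 - <<'E'
from h import *
off((.597,.005,.192))
s=get_image("side")
m,k,st=blob(s,(250,129,290,155),dark);print(k,st);print(onz("side",k,.213))
E
```

```text
9.7333 pos [0.5815 0.007  0.1929] [-3.142  0.     0.037] f [-1.7  1.2 -1.1] 0.0060766211560984084
off [0.62 0.1  0.04]
[266.44864865 140.42162162] [  9   5  17  15 185]
[0.60848296 0.00207318 0.213     ]
```

>>> {"op": "step_arm", "data": {"increments": [{"delta_rot": [0,0,0],"offset": [0.12,0,0],"hand": 1},{"delta_rot": [0,0,0],"offset": [0.24,0,0],"hand": 1},{"delta_rot": [0,0,0],"offset": [0.36,0,0],"hand": 1},{"delta_rot": [0,0,0],"offset": [0.48,0,0],"hand": 1},{"delta_rot": [0,0,0],"offset": [0.54,0,0],"hand": 1}]}}

```text
clock: 10.2
tool_pos: [0.595, 0.0074, 0.1929]
tool_rot: [-3.142, 0.0, 0.036]
force: [-2.8, -0.1, -1.0]
finger_gap: 0.002
gripper_force: 1.0
```

>>> {"op": "step_arm", "data": {"increments": [{"delta_rot": [0,0,0],"offset": [0.05,0,0],"hand": 1},{"delta_rot": [0,0,0],"offset": [0.08,0,0],"hand": 1},{"delta_rot": [0,0,0],"offset": [0.08,0,0],"hand": 1}]}}

```text
clock: 10.45
tool_pos: [0.5966, 0.0075, 0.1929]
tool_rot: [-3.142, 0.0, 0.036]
force: [-2.4, -0.1, -1.1]
finger_gap: 0.007
gripper_force: 1.0
```

>>> {"op": "step_arm", "data": {"increments": [{"delta_rot": [0,0,0],"offset": [0.04,0,0],"hand": 1},{"delta_rot": [0,0,0],"offset": [0.08,0,0],"hand": 1},{"delta_rot": [0,0,0],"offset": [0.08,0,0],"hand": 1}]}}

```text
clock: 10.7
tool_pos: [0.598, 0.0075, 0.1928]
tool_rot: [3.142, 0.001, 0.036]
force: [-6.4, -0.2, -0.5]
finger_gap: 0.01
gripper_force: 3.1
```

```bash
python3 - <<'E'
from h import *
off((.599,.005,.192))
s=get_image("side")
m,k,st=blob(s,(250,131,300,160),dark);print(k,st);print(onz("side",k,.2105))
E
```

```text
10.7 pos [0.598  0.0075 0.1928] [3.142e+00 1.000e-03 3.600e-02] f [-6.4 -0.2 -0.5] 0.009520104469404104
off [0.04 0.1  0.03]
[273.5270936  140.57635468] [ 16   3  16  15 203]
[0.6244231  0.00306848 0.2105    ]
```

The force is rising at the stop. One small nudge, hold, then withdraw.

>>> {"op": "step_arm", "data": {"increments": [{"delta_rot": [0,0,0],"offset": [0.03,0,0],"hand": 1},{"delta_rot": [0,0,0],"offset": [0.03,0,0],"hand": 1},{"delta_rot": [0,0,0],"offset": [0.03,0,0],"hand": 1},{"delta_rot": [0,0,0],"offset": [0.03,0,0],"hand": 1}]}}

```text
clock: 11.08
tool_pos: [0.5984, 0.0076, 0.1927]
tool_rot: [3.141, 0.002, 0.036]
force: [-8.1, -0.5, -0.2]
finger_gap: 0.006
gripper_force: 4.2
```

>>> {"op": "step_arm", "data": {"increments": [{"delta_rot": [0,0,0],"offset": [-0.5,0,0],"hand": 1},{"delta_rot": [0,0,0],"offset": [-1.5,0,0],"hand": 1},{"delta_rot": [0,0,0],"offset": [-2.5,0,-0.5],"hand": 1},{"delta_rot": [0,0,0],"offset": [-3.5,0,-1.5],"hand": 1},{"delta_rot": [0,0,0],"offset": [-4.0,0,-2.5],"hand": 1},{"delta_rot": [0,0,0],"offset": [-4.0,0,-2.5],"hand": 1},{"delta_rot": [0,0,0],"offset": [-4.0,0,-2.5],"hand": 1}]}}

```text
clock: 11.67
tool_pos: [0.5003, 0.0039, 0.2575]
tool_rot: [3.141, -0.005, 0.036]
force: [0.6, -0.6, -0.1]
finger_gap: 0.005
gripper_force: 0.0
```

```bash
python3 - <<'E'
from h import *
off((.599,.005,.192))
s=get_image("side")
m,k,st=blob(s,(250,125,300,165),dark);print(k,st);K=onz("side",k,.2105);print(K)
c,sn=np.cos(.037),np.sin(.037);d=K[:2]-[.578,.049];x,y=c*d[0]+sn*d[1],-sn*d[0]+c*d[1];print(x,y,"fore~",x/.195,"across~",-y/.195)
cv2.imwrite("pics/c5.png",cv2.resize(s[80:200,190:340,::-1],None,fx=4,fy=4,interpolation=cv2.INTER_CUBIC))
E
```

```text
11.6667 pos [0.5003 0.0039 0.2575] [ 3.141 -0.005  0.036] f [ 0.6 -0.6 -0.1] 0.005057220943970496
off [3.93 0.1  2.64]
[273.60091743 140.13761468] [ 16   8  16  16 218]
[0.62474191 0.00454121 0.2105    ]
0.0450653161902153 -0.0461574151900876 fore~ 0.2311041855908477 across~ 0.2367046932825005
```

View pics/c5.png

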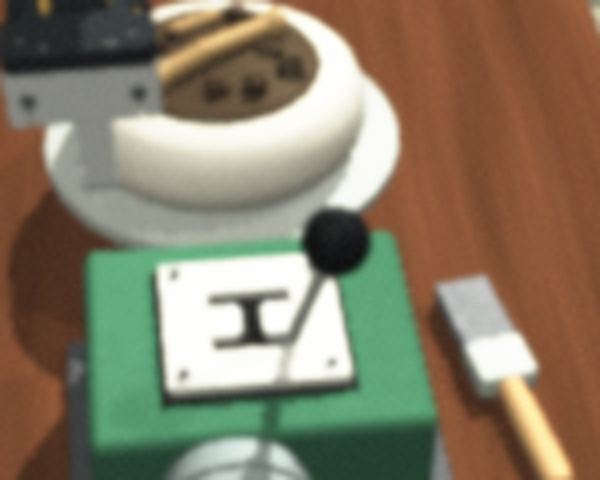

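The picture shows the stem at the far end of the right slot, with the knob at (273.6,140.1). Fore is about 0.23 and across about 0.23. The fingers are clear and settled, so I hand in.

```bash
python3 -c "
from rig import *
print(max(abs(v) for v in sense()['joint_vel']));print(hand_in())"
```

```text
0.03373687764232527
the job is handed in; nothing more can be done
None
```

I pushed the lever across and forward into the third slot, let it go, and handed the job in at about 12 s; the last picture puts it at fore about 0.23 and across about 0.23 rad, and no verdict came back.

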